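# Clamp the keg outlet and snap its blue cap on

## Task

Slide the jaw of the small bench clamp by its black knob until it presses the keg outlet's square flange firmly against the fixed jaw, and let go of the knob. Then take the blue cap and press it straight down over the outlet's brass stud until it clicks past the steel balls, and keep on pressing so that the rubber seal ring under it stays squeezed well down. Finish like that, with the gripper still holding the cap and pushing it down; leave the tin, the empty jar and the cork alone.

Things in the scene. Friction and masses are not known exactly. Their poses are not given: they have to be found in the camera images.
- jaw_knob (a point): black round upright knob on the sliding jaw, 22 mm across, straight part 27 mm tall; this point is on its axis, about 65 mm above the worktop; the knob ends 15.5 mm above it, the straight part ends 14.5 mm below it. The top of the jaw (60 mm wide) is 34 mm below it. The jaw closes along this point's level +y axis (the clamp's own +y).
- jaw_slide (a joint): sliding jaw of the clamp: 0 = fully open (90 mm between the jaws), grows in metres as it closes along the clamp's +y; 0.040 = shut on the 50 mm flange. Stiff: about 5 N to slide it, and it stays where it is left.
- clamp_jaw: the sliding jaw, dark steel with a light metal face 60 mm wide that meets the flange; same axes as the clamp; its origin is 33 mm behind the face
- clamp: the clamp, fixed to the bench: wooden base 66 mm by 180 mm, 12 mm thick, origin at the centre of its underside; its y axis is the sliding direction; the fixed jaw's face lies at y = +67.5 mm, 31 mm above the worktop at its top. The flange, once clamped, is centred at y = +42.5 mm.
- outlet: keg outlet (loose, 0.4 kg), standing on the clamp's base between the jaws: aluminium square flange 50 x 50 x 20 mm with a brass stud upright in its middle; origin at the centre of the flange's underside, z up, x and y along its sides. It may stand a little askew; closing the jaw slides it along and squares it.
- stud_tip (a point): centre of the top end of the outlet's stud, 48 mm above the underside of the flange (about 60 mm above the worktop); the stud is 19 mm in diameter, tapered to 10 mm over its top 7 mm. Four sprung steel balls stand out from it to a 26 mm circle, their centres 14.8 mm below this point.
- seal (a joint): rubber seal ring round the stud's foot, 37 mm across, on springs: 0 = free (its top is 22 mm below the stud's tip), grows in metres as it is pressed down, 0.005 at most; 3 N per mm
- cap: the blue snap cap; origin at the centre of its open lower rim, z up. Pushed over the stud it meets the balls with the rim about 10 mm below the stud's tip, takes roughly 8 to 15 N, snaps past when the rim is about 18 mm below the tip, and rests on the seal with the rim about 22 mm below the tip; pressing moves it up to 5 mm further.
- cap_center (a point): blue plastic snap cap, a ribbed cylinder 40 mm in diameter (41 over the ribs) and 50 mm high, 60 g, standing on its open end on the worktop; this point is its centre, 25 mm above the lower rim. Its mouth is 22 mm wide with a lip 3 mm thick, wider inside.
- nail_tin: open grey metal tin of nails, 74 mm across, 61 mm high, a bystander; origin at its underside
- jar_empty: empty glass jar with a red lid, 62 mm across, 86 mm high, a bystander; origin at its underside
- cork_0: wine cork standing on end, 24 mm across, 42 mm high, a bystander; origin at its underside
Mind the look-alikes: they are no part of the job. Several things look just like the cap: the one meant starts farthest to the robot's right.

How it is judged (in metres and radians):
On the way, in this order (a step that is already met when the one before it is completed fails the run):
1. the clamp's jaw is shut and presses on the outlet's flange (value of joint jaw_slide above 0.0382 m and contact force between clamp_jaw and outlet above 3 N), for 0.1 s.
2. the cap has snapped past the balls onto the stud (z of cap_center in the frame of stud_tip below 0.0045 m and horizontal distance between cap_center and stud_tip below 0.003 m and angle between the z axis of cap_center and the z axis of stud_tip, either way round below 0.1 rad), for 0.05 s.
At the end, for the whole second after the job is handed in: Fingers hold the cap (over 2 N); it is snapped on (rim 18.5 mm or more below the stud's tip, 3 mm off-axis, 0.1 rad tilt at most) and pressed: seal joint over 0.002 (under 0.001 by itself). Jaw joint over 0.0382, outlet flat on the base, within 3 mm of its clamped place (all of step 2 and value of joint jaw_slide above 0.0382 m and value of joint seal above 0.002 m and contact force between the fingers and cap above 2 N and z of outlet in the frame of clamp between 0.009 and 0.015 m and y of outlet in the frame of clamp between 0.0395 and 0.0455 m and angle between outlet's own z axis and vertical below 0.06 rad); the arm keeps its last pose, push and grip.
It fails at once if the nail tin is shifted or knocked over (distance of nail_tin from where it was at the start of the episode above 0.03 m or angle between nail_tin's own z axis and vertical above 0.5 rad).
It fails at once if the jar is shifted or knocked over (distance of jar_empty from where it was at the start of the episode above 0.03 m or angle between jar_empty's own z axis and vertical above 0.5 rad).
It fails at once if the cork is shifted or knocked over (distance of cork_0 from where it was at the start of the episode above 0.03 m or angle between cork_0's own z axis and vertical above 0.5 rad).
It also fails if it takes over 56 s, if anything falls off the work surface, if the arm or the gripper's body presses on something with over 40 N, if the wrist force passes 120 N, or if a joint passes its speed limit or range.

## Robot

A 7-joint arm with a two-finger parallel gripper is mounted at the origin on a cart in front of the work surface, level with it; the furniture and walls round the work are solid. World frame = base frame: x ahead of the robot, y to its left, z up, the work surface at z = 0. Lengths are in mm, angles in rad, forces in N, time in s.
With the tool pointing down it reaches from about 425 to 875 mm from the base axis. Payload 4.7 kg.
Tool frame: the origin (TCP) lies midway between the tips of the shut fingers; the grasp point (between the pads) lies 19 mm behind it; z points along the fingers, x is the direction in which the jaws open and shut, and the axes are right-handed (so a half turn about z gives the same grasp; the last joint's range is limited). The gripper opens to 87 mm and grips with 3 to 60 N. Pads are 19 mm wide; open, the fingers measure 117 mm over their backs; the gripper's body (75 mm by 190 mm) begins 51 mm behind the grasp point.
Start: joints at [1.22, 0.321, -0.07, 1.45, 0.023, 1.371, -0.057], TCP at [231.877, -607.255, 222.587] pointing down, gripper open.
Joint ranges: [-2.86, 2.86], [-0.3, 2.09], [-1.38, 1.24], [0.06, 2.45], [-1.56, 4.7], [0.09, 2.05], [-2.69, 2.69]. Speed limits (rad/s): [2.57, 2.57, 3.14, 3.14, 3.14, 3.14, 3.14].

## Interface

Orientations are given as a rotation vector (axis times angle).
In Python, from cell import sensors, eyes, job_done gives the robot as it stands. The module is installed in compiled form; this text tells all that it offers.
- The arm moves only by the tool play_rows, never from a script. Its argument "targets" is a list of rows, each an object with "jaw": the opening, from 0 (shut) to 1 (fully open); "delta_pos": the shift along the world's x, y, z in mm, a list of three; "turn": the turn about the world's z in degrees. A call has 1 to 10 rows; each row shifts and turns the commanded pose from where the row before left it; what a row does not reach is not made up. A row lasts 1/10 s, in which the tool goes at most 50 mm and 8.59 degrees, less where a joint would pass 70% of its speed; a pose out of reach is approached as far as the arm can. A call with a gripper value outside its range is refused whole. The fingers move at their own pace and stop on an object; the grip force is fixed at half the most. Time passes only in rows, so rows that do not move let the fingers close. It gives the time, the measured TCP pose, the force and the opening at its end, in the units of the state.
- sensors.get_obs(): the state, without advancing time (a new reading comes with each control period).
- eyes.grab_frame(name): name is "side" or "top"; returns a dict with "color" (420x560x3 uint8, blue, green, red), "fx", "fy", "cx", "cy" (pixels), "R" (3x3) and "t" (3): a world point X has camera coordinates R X + t. Camera axes: x right, y down, z forward; pixel columns grow to the right and rows downward; lengths in mm; the calibration is good to about 2 mm. A picture is of the moment at which its call begins. There is no depth.
- job_done(): hands the job in, once; it reports no verdict.
The state is a dict: "t": time; "joints": joint angles; "joint_vel": joint speeds; "tau": joint torques, N m; "tool_pos": TCP position; "tool_rot": TCP orientation; "force": force on the tool from outside, world axes, zero at the start; "torque": the same for the moment, N m; "finger_gap": finger opening in mm.
Only numpy, scipy, OpenCV 4.12 (cv2) and the standard library are available. Lean on these libraries where they do the work, as an engineer would, in place of code of your own. Each camera call takes 0.05 s, during which the arm holds its last target.

## Working session

There is one attempt and no reset: what is moved stays moved. The work goes in short steps, Python scripts to look and compute and a tool call to move; the robot and the scene stay as the last step left them, time stands still between calls to the robot, and variables do not carry over. Pictures are saved under pics/ and viewed, and the job is handed in when it is done.

Besides the shell and the picture viewer there is one more tool, called after "Emit:" as a command line: name --argument value ..., lists and objects as JSON in quotes. play_rows: Moves the arm, as the interface text tells. Its arguments: {"type":"object","properties":{"targets":{"type":"array","items":{"type":"object","properties":{"jaw":{"type":"number"},"delta_pos":{"type":"array","items":{"type":"number"}},"turn":{"type":"number"}}}}},"required":["targets"]}

```bash
mkdir -p pics; cat > h.py <<'E'
import numpy as np, cv2
from cell import sensors, eyes, job_done
def save(name,fn):
    f=eyes.grab_frame(name); cv2.imwrite('pics/'+fn,f['color']); 
    np.savez('pics/'+fn[:-4]+'.npz',**{k:np.array(v) for k,v in f.items()}); return f
def ray(f,u,v):
    R=np.array(f['R']);t=np.array(f['t']).ravel()
    d=R.T@np.array([(u-f['cx'])/f['fx'],(v-f['cy'])/f['fy'],1]); return -R.T@t,d
def onz(f,u,v,z):
    o,d=ray(f,u,v); return o+d*(z-o[2])/d[2]
def proj(f,X):
    c=np.array(f['R'])@np.array(X)+np.array(f['t']).ravel(); return np.array([f['fx']*c[0]/c[2]+f['cx'],f['fy']*c[1]/c[2]+f['cy']])
def tri(f,p,g,q):
    o1,d1=ray(f,*p);o2,d2=ray(g,*q)
    s=np.linalg.lstsq(np.c_[d1,-d2],o2-o1,rcond=None)[0]
    a=o1+d1*s[0];b=o2+d2*s[1]; return (a+b)/2,np.linalg.norm(a-b)
E
python3 - <<'E'
from h import *
for n in('top','side'):
    f=save(n,n+'0.png'); R=np.array(f['R']);print(n,-R.T@np.array(f['t']).ravel(),f['fx'],R[2])
o=sensors.get_obs();print(o)
E
```

```text
top [ 246.59993367  307.94758701 1077.26956397] 489.79814376054424 [ 0.17574049 -0.00952148 -0.98439048]
side [ 316.395866   -609.62116996  606.27988935] 466.8760091175815 [ 0.10273466  0.86317792 -0.4943374 ]
{'t': 0.1, 'joints': array([ 1.22010016,  0.32172877, -0.07009486,  1.45155968,  0.02261793,
        1.37076449, -0.05691978]), 'joint_vel': array([ 0.00102976, -0.00069505,  0.00106919, -0.00291949,  0.00066212,
        0.00027803, -0.00022287]), 'tau': array([-1.14880149e-04, -4.92574453e+01, -4.05749604e-01, -3.13399172e+01,
       -6.42355392e-02,  3.94365995e-02,  8.11435962e-05]), 'tool_pos': array([ 231.67509451, -606.79115454,  221.58065528]), 'tool_rot': array([-2.58684540e+00,  1.78113188e+00,  2.25463614e-03]), 'force': array([ 0.05755972, -0.39019176, -0.35664634]), 'torque': array([ 0.04969023, -0.00313457,  0.00663097]), 'finger_gap': 86.94044118182464}
```

View pics/top0.png

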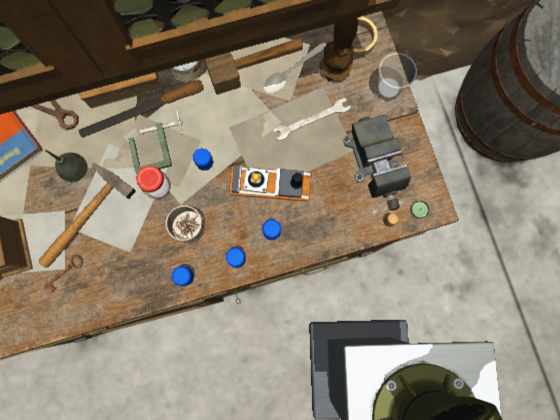

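View pics/side0.png

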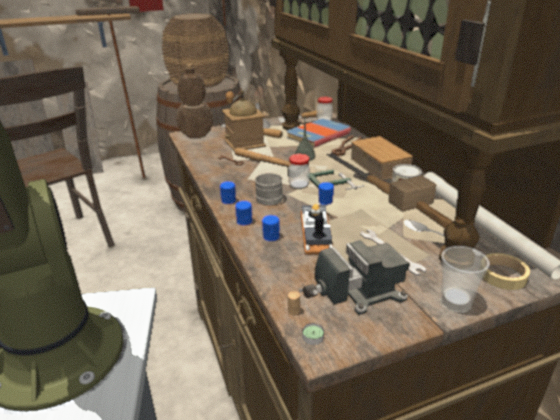

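The top view shows four blue caps at (203,158), (272,229), (236,257) and (182,276). The clamp runs from (232,180) to (310,185), with the stud at (257,178) and the knob at (296,181). The tin is at (184,223), the jar at (150,180) and the cork at (391,219).

```bash
python3 - <<'E'
from h import *
f=dict(np.load('pics/top0.npz'));g=dict(np.load('pics/side0.npz'))
def blobs(im):
    h=cv2.cvtColor(im,cv2.COLOR_BGR2HSV);m=cv2.inRange(h,(105,170,60),(125,255,255))
    n,l,s,c=cv2.connectedComponentsWithStats(m);return [(c[i],s[i]) for i in range(1,n) if s[i][4]>60]
for c,s in blobs(f['color']): print('top',c.round(1),s,onz(f,*c,40).round(1))
for c,s in blobs(g['color']): print('side',c.round(1),s,onz(g,*c,25).round(1))
for n,p,z in [('stud',(257,178),60),('knob',(296,181),80),('tin',(184,223),61),('jar',(150,178),86),('cork',(391,219),42),('vise',(390,155),60)]: print(n,onz(f,*p,z).round(1))
a=cv2.resize(f['color'][150:215,215:325],None,fx=7,fy=7,interpolation=cv2.INTER_CUBIC);cv2.imwrite('pics/t1.png',a)
a=cv2.resize(g['color'][170:270,200:360],None,fx=5,fy=5,interpolation=cv2.INTER_CUBIC);cv2.imwrite('pics/s1.png',a)
E
```

```text
top [202.5 158.8] [193 149  20  21 305] [559.5 456.4  40. ]
top [271.3 228.9] [263 219  18  20 283] [400.1 309.4  40. ]
top [235.2 257. ] [226 248  19  19 292] [342.  387.4  40. ]
top [182.  275.6] [172 266  21  19 314] [305.9 499.6  40. ]
side [227.5 192.1] [221 182  14  21 239] [306.1 501.4  25. ]
side [325.6 192.6] [319 183  14  21 237] [563.6 460.2  25. ]
side [243.5 212.4] [236 202  15  22 284] [342.5 388.2  25. ]
side [270.6 227.4] [263 216  16  24 317] [401.1 309.3  25. ]
stud [507.9 337.2  60. ]
knob [494.2 255.2  80. ]
tin [414.3 492.3  61. ]
jar [506.9 559.   86. ]
cork [414.5  52.2  42. ]
vise [551.6  49.2  60. ]
```

View pics/t1.png

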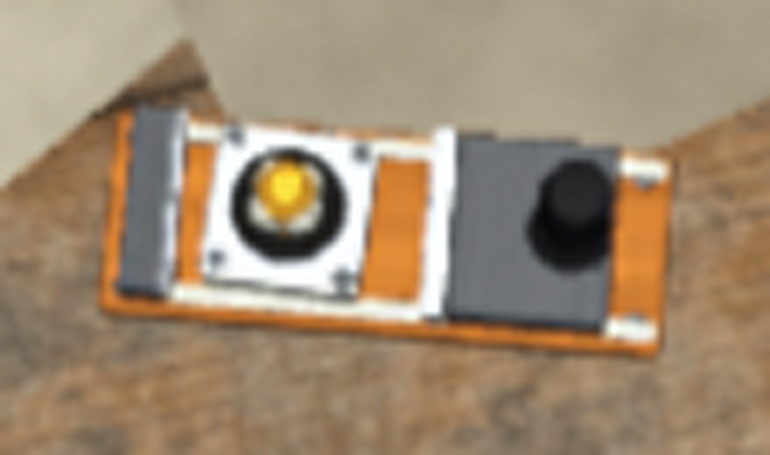

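View pics/s1.png

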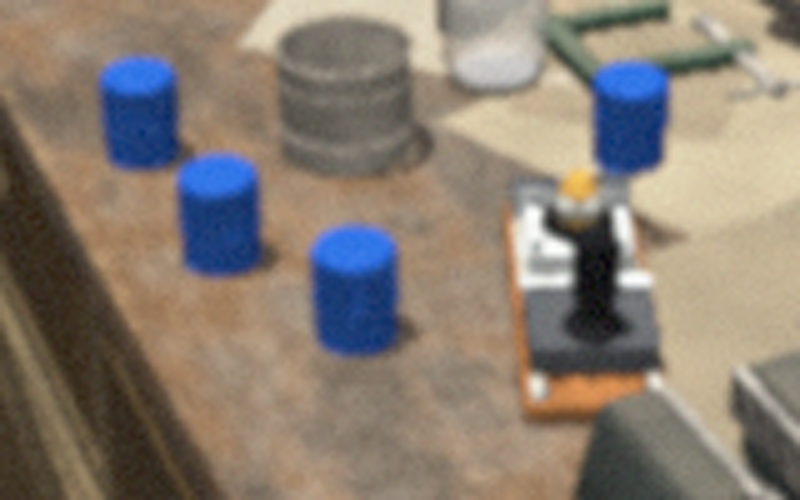

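```bash
python3 - <<'E'
from h import *
f=dict(np.load('pics/top0.npz'));g=dict(np.load('pics/side0.npz'))
T=lambda x,y:(x/7+215-.43,y/7+150-.43)
S=lambda x,y:(x/5+200-.4,y/5+170-.4)
c=[onz(f,*T(*p),12) for p in [(120,108),(100,312),(657,354),(672,158)]]
for p in c: print(p.round(1))
print('ctr',np.mean(c,0).round(1)); d=(c[0]+c[1]-c[2]-c[3])/2; print('len',np.linalg.norm(d),'dir',d/np.linalg.norm(d), 'ang', np.degrees(np.arctan2(d[1],d[0])))
w=(c[0]+c[3]-c[1]-c[2])/2;print('wid',np.linalg.norm(w),np.degrees(np.arctan2(w[1],w[0]))+90)
print('knob top',onz(f,*T(580,192),80.5).round(1),'knob side top',onz(g,*S(598,222),80.5).round(1))
print('knob base',onz(f,*T(566,240),36).round(1), onz(g,*S(594,325),34).round(1))
print('stud',onz(f,*T(286,185),60).round(1),onz(g,*S(578,182),60).round(1))
k=[onz(f,*T(*p),32) for p in[(235,128),(372,150),(357,297),(203,278)]]
for p in k: print(p.round(1))
print('flange',np.mean(k,0).round(1),[np.degrees(np.arctan2(*(k[i]-k[j])[1::-1])) for i,j in((0,1),(3,2),(0,3))])
j=[onz(f,*T(*p),31) for p in[(455,135),(445,318),(605,330),(618,147)]];
print('jaw',[a.round(1) for a in j],np.mean(j,0))
E
```

```text
[551.7 394.9  12. ]
[484.8 401.9  12. ]
[466.6 225.5  12. ]
[530.6 218.2  12. ]
ctr [508.5 310.1  12. ]
len 177.68022681933024 dir [0.11072586 0.99385099 0.        ] ang 83.64284023076144
wid 65.848108826585 83.73398128735748
knob top [502.6 251.9  80.5] knob side top [505.3 261.4  80.5]
knob base [498.7 254.3  36. ] [502.5 249.8  34. ]
stud [512.4 340.5  60. ] [510.6 333.2  60. ]
[538.6 357.1  32. ]
[530.3 314.1  32. ]
[483.1 320.   32. ]
[490.4 367.9  32. ]
flange [510.6 339.8  32. ] [np.float64(79.11840141717308), np.float64(81.31485381963137), np.float64(-12.650450281104233)]
jaw [array([534.8, 287.9,  31. ]), array([475.9, 292.7,  31. ]), array([470.8, 242.9,  31. ]), array([529.6, 236.6,  31. ])] [502.7481513  265.00980216  31.        ]
```

```bash
python3 - <<'E'
from h import *
f=dict(np.load('pics/top0.npz'))
for p in [(232,-607,220),(330,-450,220),(440,-250,220),(470,-100,220),(500,50,220),(500,254,220)]: print(p,np.hypot(*p[:2]).round(),proj(f,p).round())
for uv in [(460,100),(500,160)]:
  for z in (-200,0,200): print(uv,z,onz(f,*uv,z).round())
E
```

```text
(232, -607, 220) 650.0 [801. 296.]
(330, -450, 220) 558.0 [701. 242.]
(440, -250, 220) 506.0 [580. 184.]
(470, -100, 220) 481.0 [496. 170.]
(500, 50, 220) 502.0 [412. 156.]
(500, 254, 220) 561.0 [300. 159.]
(460, 100) -200 [ 782. -222. -200.]
(460, 100) 0 [ 699. -139.    0.]
(460, 100) 200 [615. -56. 200.]
(500, 160) -200 [ 608. -314. -200.]
(500, 160) 0 [ 551. -217.    0.]
(500, 160) 200 [ 495. -119.  200.]
```

Emit:
play_rows --targets '[{"jaw": 1,"delta_pos": [17,36,4],"turn": 6.27},{"jaw": 1,"delta_pos": [17,36,4],"turn": 6.27},{"jaw": 1,"delta_pos": [17,36,4],"turn": 6.27},{"jaw": 1,"delta_pos": [17,36,4],"turn": 6.27},{"jaw": 1,"delta_pos": [17,36,4],"turn": 6.27},{"jaw": 1,"delta_pos": [17,36,4],"turn": 6.27},{"jaw": 1,"delta_pos": [17,36,4],"turn": 6.27},{"jaw": 1,"delta_pos": [17,36,4],"turn": 6.27},{"jaw": 1,"delta_pos": [17,36,4],"turn": 6.27},{"jaw": 1,"delta_pos": [17,36,4],"turn": 6.27}]'

```text
t: 1.1
tool_pos: [402.1, -245.6, 262.5]
tool_rot: [3.137, -0.168, -0.001]
force: [0.4, 0.5, 0.4]
finger_gap: 86.9
```

Emit:
play_rows --targets '[{"jaw": 1,"delta_pos": [14,42,0]},{"jaw": 1,"delta_pos": [14,42,0]},{"jaw": 1,"delta_pos": [12,42,0]},{"jaw": 1,"delta_pos": [10,42,0]},{"jaw": 1,"delta_pos": [10,42,0]},{"jaw": 1,"delta_pos": [10,42,0]},{"jaw": 1,"delta_pos": [10,42,0]},{"jaw": 1,"delta_pos": [10,42,0]},{"jaw": 1,"delta_pos": [7,42,-10]},{"jaw": 1,"delta_pos": [3,42,-10]}]'

```text
$.targets[0]: bad value
```

Emit:
play_rows --targets '[{"jaw": 1,"delta_pos": [0.4,42,-20]},{"jaw": 1,"delta_pos": [0,39.7,-30]},{"jaw": 1,"delta_pos": [0,0,-40]},{"jaw": 1,"delta_pos": [0,0,-30]},{"jaw": 1,"delta_pos": [0,0,0]}]'

```text
$.targets[0]: bad value
```

```bash
python3 - <<'E'
from h import *
f=save('top','top1.png');g=save('side','side1.png');print(sensors.get_obs()['tool_pos'],sensors.get_obs()['tool_rot'])
a=cv2.resize(f['color'][130:230,215:345],None,fx=5,fy=5,interpolation=cv2.INTER_CUBIC)
b=cv2.resize(g['color'][150:270,220:380],None,fx=5,fy=5,interpolation=cv2.INTER_CUBIC)
cv2.imwrite('pics/t2.png',a);cv2.imwrite('pics/s2.png',b)
E
```

```text
[ 404.89564511 -241.37682138  263.30038585] [-3.13680620e+00  1.57026633e-01 -2.89628097e-03]
```

View pics/t2.png

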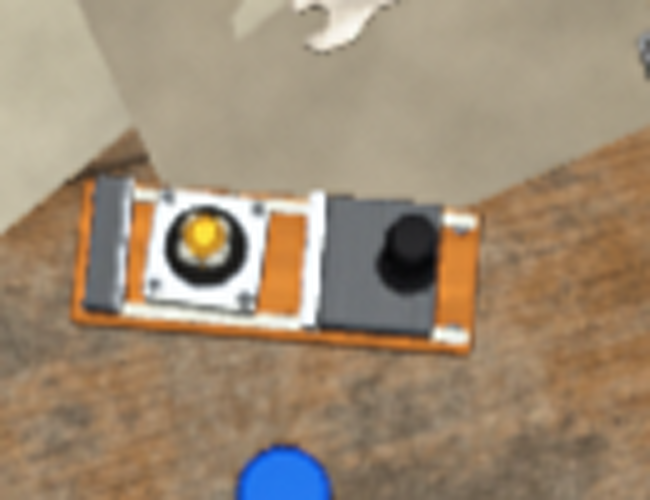

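View pics/s2.png

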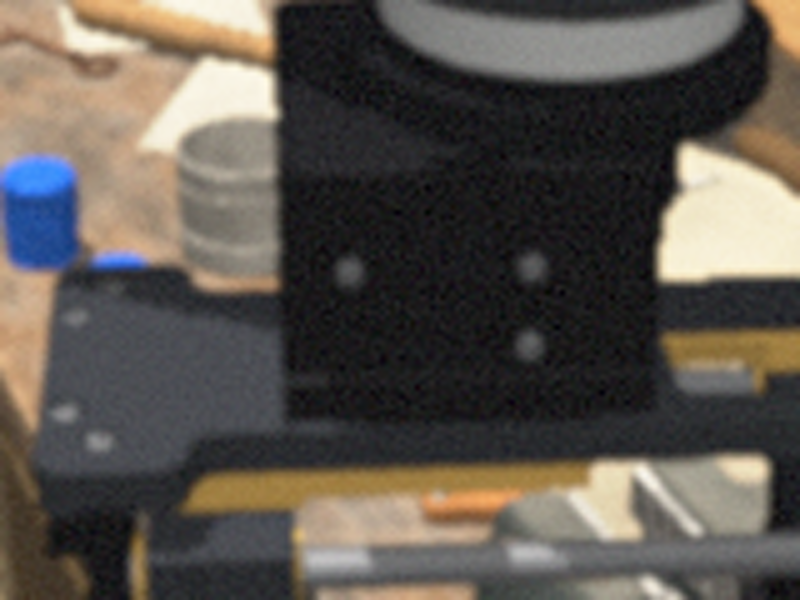

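The calls were refused because rows need "turn" too. The side view is blocked by the gripper in front of the camera.

Emit:
play_rows --targets '[{"jaw": 1,"turn": 0,"delta_pos": [14,42,0]},{"jaw": 1,"turn": 0,"delta_pos": [14,42,0]},{"jaw": 1,"turn": 0,"delta_pos": [12,42,0]},{"jaw": 1,"turn": 0,"delta_pos": [10,42,0]},{"jaw": 1,"turn": 0,"delta_pos": [10,42,0]},{"jaw": 1,"turn": 0,"delta_pos": [10,42,0]},{"jaw": 1,"turn": 0,"delta_pos": [10,42,0]},{"jaw": 1,"turn": 0,"delta_pos": [10,42,0]},{"jaw": 1,"turn": 0,"delta_pos": [7,42,-10]},{"jaw": 1,"turn": 0,"delta_pos": [3,42,-10]}]'

```text
t: 2.2
tool_pos: [502.7, 173.4, 242.3]
tool_rot: [3.136, -0.179, 0.002]
force: [0.5, 0.2, -0.2]
finger_gap: 86.8
```

Emit:
play_rows --targets '[{"jaw": 1,"turn": 0,"delta_pos": [0.4,42,-20]},{"jaw": 1,"turn": 0,"delta_pos": [0,39.7,-30]},{"jaw": 1,"turn": 0,"delta_pos": [0,0,-40]},{"jaw": 1,"turn": 0,"delta_pos": [0,0,-30]},{"jaw": 1,"turn": 0,"delta_pos": [0,0,0]},{"jaw": 1,"turn": 0,"delta_pos": [0,0,0]}]'

```text
t: 2.8
tool_pos: [502.4, 254.0, 122.7]
tool_rot: [3.136, -0.177, -0.001]
force: [0.5, 0.1, 0.3]
finger_gap: 87.1
```

```bash
python3 - <<'E'
from h import *
f=save('top','top2.png');g=save('side','side2.png');print(sensors.get_obs()['tool_pos'],sensors.get_obs()['tool_rot'])
b=cv2.resize(g['color'][100:260,210:400],None,fx=4,fy=4,interpolation=cv2.INTER_CUBIC)
cv2.imwrite('pics/s3.png',b)
E
```

```text
[503.68541822 254.66554583 124.51464239] [-3.13542862  0.17701999 -0.00443409]
```

View pics/s3.png

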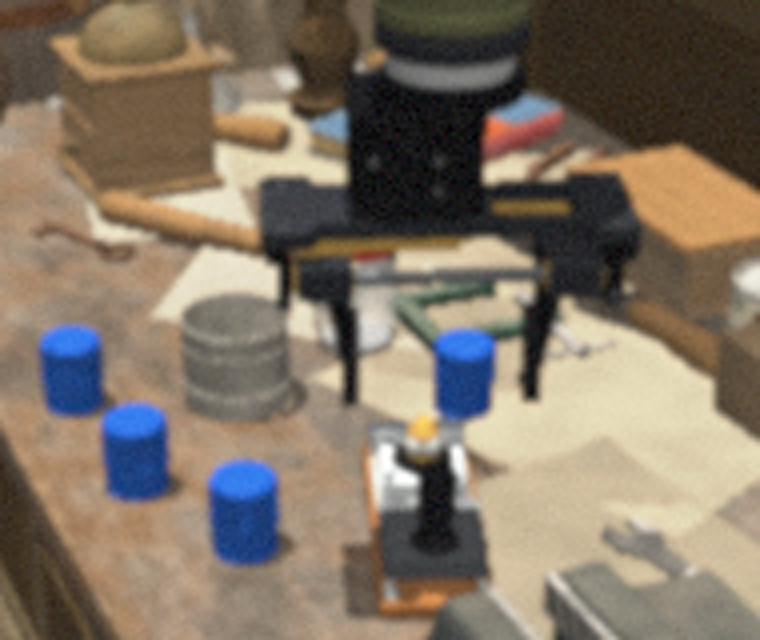

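View pics/top2.png

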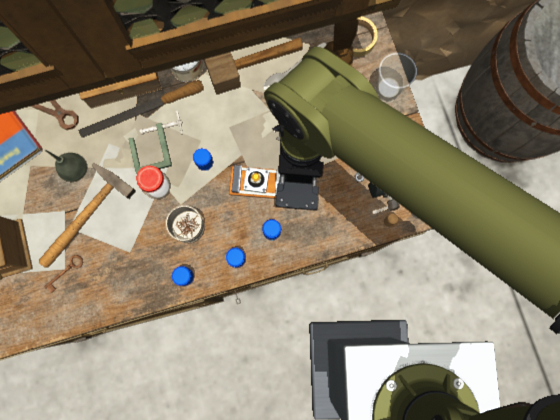

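Emit:
play_rows --targets '[{"jaw": 1,"turn": 0,"delta_pos": [0,0,-30]},{"jaw": 1,"turn": 0,"delta_pos": [0,0,-25]},{"jaw": 1,"turn": 0,"delta_pos": [0,0,-15]},{"jaw": 1,"turn": 0,"delta_pos": [0,0,-5]},{"jaw": 0,"turn": 0,"delta_pos": [0,0,0]},{"jaw": 0,"turn": 0,"delta_pos": [0,0,0]},{"jaw": 0,"turn": 0,"delta_pos": [0,0,0]},{"jaw": 0,"turn": 0,"delta_pos": [0,0,0]},{"jaw": 0,"turn": 0,"delta_pos": [0,0,0]},{"jaw": 0,"turn": 0,"delta_pos": [0,0,0]}]'

```text
t: 3.9
tool_pos: [502.4, 254.5, 47.8]
tool_rot: [-3.137, 0.175, -0.001]
force: [-0.5, 0.0, -0.5]
finger_gap: 47.2
```

Emit:
play_rows --targets '[{"jaw": 0,"turn": 0,"delta_pos": [0,0,0]},{"jaw": 0,"turn": 0,"delta_pos": [0,0,0]},{"jaw": 0,"turn": 0,"delta_pos": [0,0,0]},{"jaw": 0,"turn": 0,"delta_pos": [0,0,0]},{"jaw": 0,"turn": 0,"delta_pos": [0,0,0]},{"jaw": 0,"turn": 0,"delta_pos": [0,0,0]}]'

```text
t: 4.5
tool_pos: [503.3, 254.3, 47.6]
tool_rot: [-3.136, 0.176, -0.003]
force: [4.7, 1.4, -4.1]
finger_gap: 21.3
```

Emit:
play_rows --targets '[{"jaw": 0,"turn": 0,"delta_pos": [0.44,4,0]},{"jaw": 0,"turn": 0,"delta_pos": [0.44,4,0]},{"jaw": 0,"turn": 0,"delta_pos": [0.44,4,0]},{"jaw": 0,"turn": 0,"delta_pos": [0.44,4,0]},{"jaw": 0,"turn": 0,"delta_pos": [0.44,4,0]},{"jaw": 0,"turn": 0,"delta_pos": [0.44,4,0]},{"jaw": 0,"turn": 0,"delta_pos": [0.44,4,0]},{"jaw": 0,"turn": 0,"delta_pos": [0.44,4,0]},{"jaw": 0,"turn": 0,"delta_pos": [0,0,0]},{"jaw": 0,"turn": 0,"delta_pos": [0,0,0]}]'

```text
t: 5.5
tool_pos: [506.5, 283.2, 47.6]
tool_rot: [3.131, -0.178, 0.0]
force: [3.8, -6.0, 2.7]
finger_gap: 20.9
```

Emit:
play_rows --targets '[{"jaw": 0,"turn": 0,"delta_pos": [0.3,2.5,0]},{"jaw": 0,"turn": 0,"delta_pos": [0.3,2.5,0]},{"jaw": 0,"turn": 0,"delta_pos": [0.3,2.5,0]},{"jaw": 0,"turn": 0,"delta_pos": [0.3,2.5,0]},{"jaw": 0,"turn": 0,"delta_pos": [0.2,2,0]},{"jaw": 0,"turn": 0,"delta_pos": [0.2,2,0]},{"jaw": 0,"turn": 0,"delta_pos": [0,0,0]},{"jaw": 0,"turn": 0,"delta_pos": [0,0,0]}]'

```text
t: 6.3
tool_pos: [506.7, 285.3, 47.2]
tool_rot: [3.109, -0.185, -0.009]
force: [-7.7, -29.5, 21.6]
finger_gap: 20.8
```

```bash
python3 - <<'E'
from h import *
o=sensors.get_obs();print(o['tool_pos'],o['tool_rot'],o['force'])
E
```

```text
[506.74876305 285.32035402  47.1654453 ] [ 3.10863077 -0.18500094 -0.0092577 ] [ -7.65113407 -29.51841373  21.61750776]
```

```bash
python3 - <<'E'
from h import *
f=save('top','top3.png');g=save('side','side3.png')
b=cv2.resize(g['color'][150:270,240:390],None,fx=5,fy=5,interpolation=cv2.INTER_CUBIC)
cv2.imwrite('pics/s4.png',b)
a=cv2.resize(f['color'][130:230,205:335],None,fx=5,fy=5,interpolation=cv2.INTER_CUBIC)
cv2.imwrite('pics/t4.png',a)
E
```

```text
(no output)
```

View pics/s4.png

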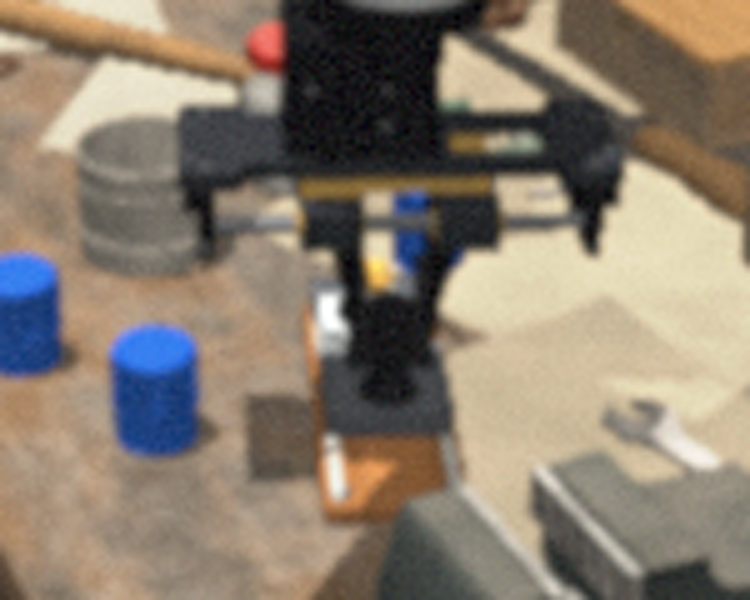

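View pics/t4.png

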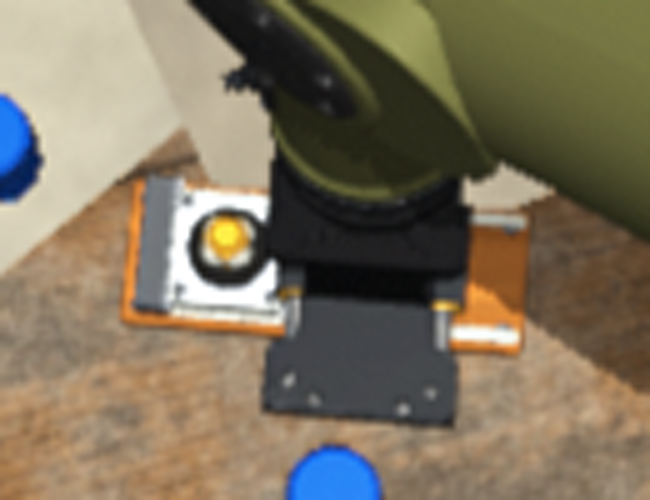

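```bash
python3 - <<'E'
from h import *
f=dict(np.load('pics/top3.npz'));g=dict(np.load('pics/side3.npz'))
T=lambda x,y:(x/5+205-.4,y/5+130-.4)
print('stud',onz(f,*T(227,235),60))
for p in [(185,185),(168,312),(283,325)]: print('flange',onz(f,*T(*p),32).round(1))
S0=lambda x,y:(x/5+200-.4,y/5+170-.4)
S=lambda x,y:(x/5+240-.4,y/5+150-.4)
# rear top edge and rear lower edge of jaw
print('before', onz(g,*S0(530,362),31),onz(g,*S0(657,355),31))
print('after', onz(g,*S(326,425),31),onz(g,*S(453,418),31))
a=cv2.resize(g['color'][190:260,290:345],None,fx=10,fy=8,interpolation=cv2.INTER_CUBIC)
g0=dict(np.load('pics/side2.npz'));b=cv2.resize(g0['color'][190:260,290:345],None,fx=10,fy=8,interpolation=cv2.INTER_CUBIC)
c=np.hstack([b,a]);c=cv2.resize(c,(800,420));cv2.imwrite('pics/c1.png',c)
E
```

```text
stud [511.32541999 352.13858567  60.        ]
flange [541.8 371.5  32. ]
flange [484.6 379.7  32. ]
flange [477.5 329.6  32. ]
before [469.95869942 229.21049918  31.        ] [526.18924316 226.65003309  31.        ]
after [473.24282165 258.70117548  31.        ] [530.90620999 256.18129076  31.        ]
```

View pics/c1.png

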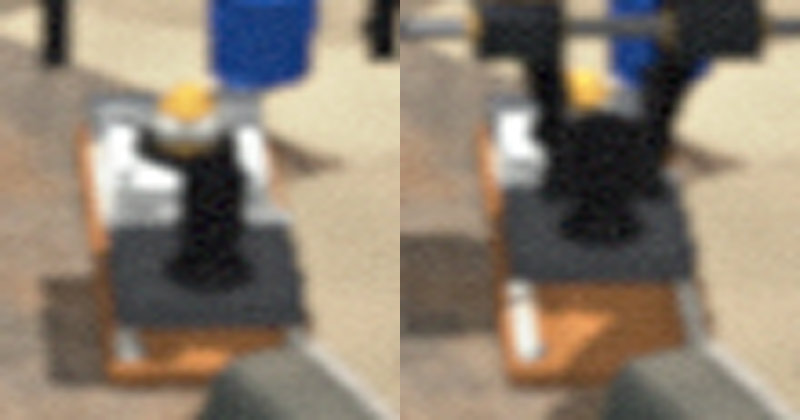

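Emit:
play_rows --targets '[{"jaw": 0,"turn": 0,"delta_pos": [-0.4,-4,0]},{"jaw": 0,"turn": 0,"delta_pos": [-0.4,-4,0]},{"jaw": 0,"turn": 0,"delta_pos": [-0.4,-4,0]},{"jaw": 0,"turn": 0,"delta_pos": [0,0,0]}]'

```text
t: 6.8
tool_pos: [506.7, 285.3, 47.4]
tool_rot: [3.132, -0.179, -0.0]
force: [3.0, -7.0, 1.1]
finger_gap: 20.6
```

Tool hasn't moved back and the force has eased to −7 N. Releasing now.

Emit:
play_rows --targets '[{"jaw": 1,"turn": 0,"delta_pos": [0,-2,0]},{"jaw": 1,"turn": 0,"delta_pos": [0,0,0]},{"jaw": 1,"turn": 0,"delta_pos": [0,0,0]},{"jaw": 1,"turn": 0,"delta_pos": [0,0,0]},{"jaw": 1,"turn": 0,"delta_pos": [0,0,0]},{"jaw": 1,"turn": 0,"delta_pos": [0,0,20]},{"jaw": 1,"turn": 0,"delta_pos": [0,0,40]},{"jaw": 1,"turn": 0,"delta_pos": [0,0,40]},{"jaw": 1,"turn": 0,"delta_pos": [-5,0,30]},{"jaw": 1,"turn": 0,"delta_pos": [-40,10,0]}]'

```text
t: 7.8
tool_pos: [466.9, 296.5, 182.1]
tool_rot: [-3.131, 0.185, -0.012]
force: [-0.2, 0.5, 0.7]
finger_gap: 85.5
```

Emit:
play_rows --targets '[{"jaw": 1,"turn": 0,"delta_pos": [-40,10,0]},{"jaw": 1,"turn": 0,"delta_pos": [-22,5,0]},{"jaw": 1,"turn": 0,"delta_pos": [0,0,0]},{"jaw": 1,"turn": 0,"delta_pos": [0,0,0]}]'

```text
t: 8.2
tool_pos: [399.4, 311.4, 177.9]
tool_rot: [3.136, -0.174, 0.003]
force: [-0.2, -0.2, -0.1]
finger_gap: 86.7
```

```bash
python3 - <<'E'
from h import *
f=save('top','top5.png');g=save('side','side5.png')
b=cv2.resize(g['color'][150:270,220:370],None,fx=5,fy=5,interpolation=cv2.INTER_CUBIC)
cv2.imwrite('pics/s5.png',b)
a=cv2.resize(f['color'][150:215,215:325],None,fx=7,fy=7,interpolation=cv2.INTER_CUBIC)
cv2.imwrite('pics/t5.png',a)
E
```

```text
(no output)
```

View pics/s5.png

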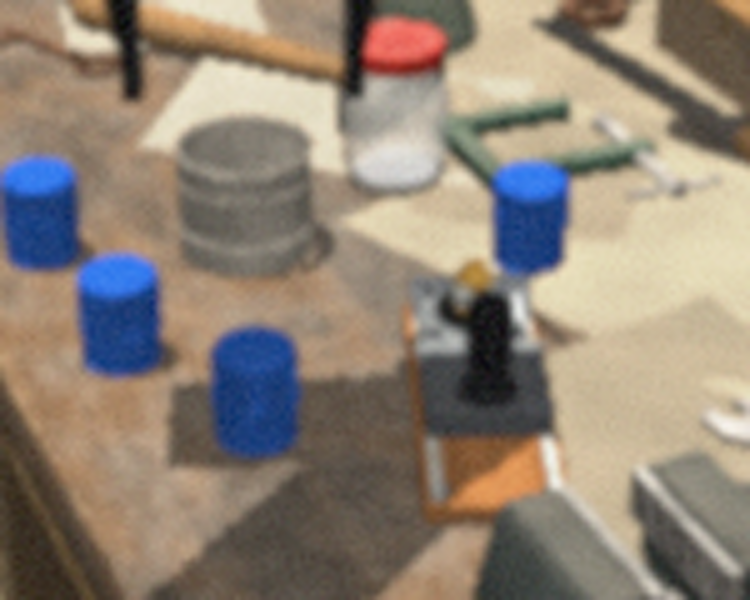

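View pics/t5.png

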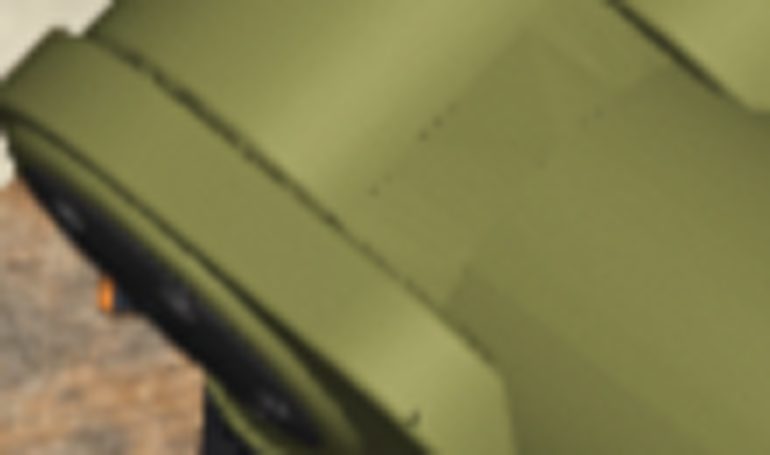

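The side view shows the jaw up against the flange, but the arm hides the clamp from the top camera. I'll swing aside for one clear look.

Emit:
play_rows --targets '[{"jaw": 1,"turn": 0,"delta_pos": [10,-35,30]},{"jaw": 1,"turn": 0,"delta_pos": [10,-40,30]},{"jaw": 1,"turn": 0,"delta_pos": [10,-45,20]},{"jaw": 1,"turn": 0,"delta_pos": [10,-45,0]},{"jaw": 1,"turn": 0,"delta_pos": [10,-45,0]},{"jaw": 1,"turn": 0,"delta_pos": [10,-45,0]},{"jaw": 1,"turn": 0,"delta_pos": [0,-45,0]},{"jaw": 1,"turn": 0,"delta_pos": [0,0,0]}]'

```text
t: 9.1
tool_pos: [459.4, 4.1, 256.3]
tool_rot: [3.134, -0.195, -0.002]
force: [-0.8, -0.1, -0.1]
finger_gap: 87.3
```

```bash
python3 - <<'E'
from h import *
f=save('top','top6.png');g=save('side','side6.png')
a=cv2.resize(f['color'][150:215,215:325],None,fx=7,fy=7,interpolation=cv2.INTER_CUBIC)
cv2.imwrite('pics/t6.png',a)
E
```

```text
(no output)
```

View pics/t6.png

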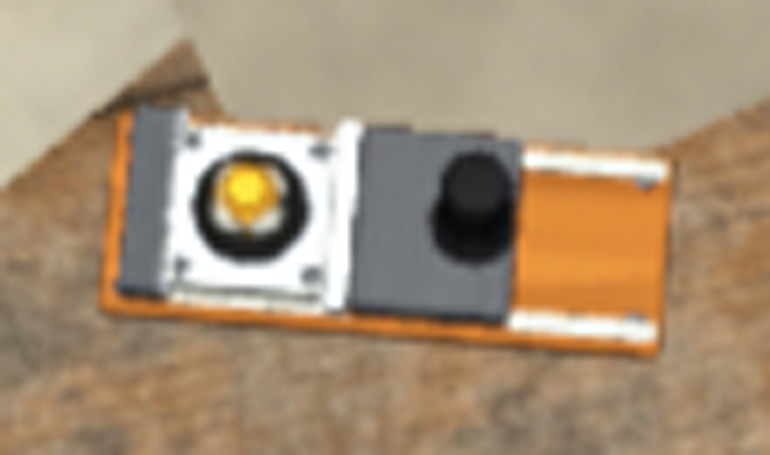

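```bash
python3 - <<'E'
from h import *
f=dict(np.load('pics/top6.npz'));g=dict(np.load('pics/side6.npz'))
T=lambda x,y:(x/7+215-.43,y/7+150-.43)
print('tip',onz(f,*T(247,184),60).round(1),'ring',onz(f,*T(251,206),38).round(1))
k=[onz(f,*T(*p),32) for p in[(188,138),(322,150),(311,275),(181,262)]]
print('screws',np.mean(k,0).round(1))
im=f['color'];h=cv2.cvtColor(im,cv2.COLOR_BGR2HSV)
m=cv2.inRange(h,(18,150,120),(32,255,255));m[:150]=0;m[215:]=0;m[:,:240]=0;m[:,260:]=0
print('yellow',[c for c in cv2.connectedComponentsWithStats(m)[3].round(1)],cv2.connectedComponentsWithStats(m)[2])
def blob(im,box):
    h=cv2.cvtColor(im,cv2.COLOR_BGR2HSV);m=cv2.inRange(h,(105,150,40),(125,255,255))
    n,l,s,c=cv2.connectedComponentsWithStats(m);return [(c[i],s[i]) for i in range(1,n) if s[i][4]>60]
for c,s in blob(f['color'],0): print(c,s,onz(f,*c,40).round(1))
for c,s in blob(g['color'],0): print(c,s,onz(g,*c,25).round(1))
# predicted footprints for cap at given pos, in both views
for n,c in(('top',f),('side',g)):
    P=np.array([proj(c,(401+20*np.cos(a),309+20*np.sin(a),z)) for a in np.linspace(0,6.28,40) for z in(0,50)]);print(n,P.min(0),P.max(0),P.mean(0))
p=proj(g,(513.2,352.3,60));print('predicted tip side',p,'top',proj(f,(513.2,352.3,60)))
a=cv2.resize(g['color'][180:250,280:340],None,fx=10,fy=8,interpolation=cv2.INTER_CUBIC);cv2.imwrite('pics/s6.png',a)
E
```

```text
tip [513.  352.4  60. ] ring [511.6 352.3  38. ]
screws [513.2 352.7  32. ]
yellow [array([279.5, 209.5]), array([249.9, 177. ])] [[     0      0    560    420 235152]
 [   246    173      9      9     48]]
[202.51935484 158.78064516] [193 149  20  21 310] [559.5 456.4  40. ]
[271.25605536 228.84083045] [262 219  19  21 289] [400.2 309.6  40. ]
[235.18771331 257.04778157] [226 248  19  19 293] [341.9 387.4  40. ]
[182.0247678  275.67801858] [172 266  21  20 323] [305.7 499.6  40. ]
[227.53461538 192.05      ] [221 182  14  21 260] [306.1 501.7  25. ]
[325.62301587 192.5       ] [319 183  14  21 252] [563.9 460.7  25. ]
[243.48993289 212.27181208] [236 202  16  22 298] [342.4 388.6  25. ]
[270.7        227.48529412] [263 216  16  24 340] [401.4 309.   25. ]
top [262.07513259 218.48801288] [280.92541445 240.06995865] [271.5413315 229.252136 ]
side [261.62479062 213.91600484] [279.26187459 241.21558447] [270.75377408 227.42328843]
predicted tip side [314.78311946 202.02913825] top [249.90913315 175.75140735]
```

View pics/s6.png

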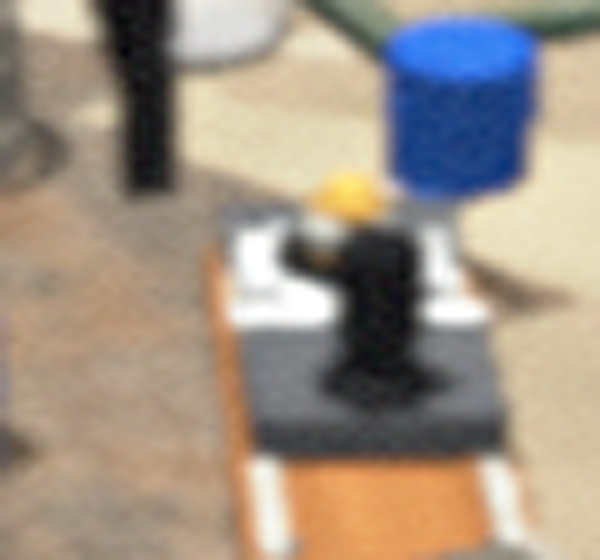

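Emit:
play_rows --targets '[{"jaw": 1,"turn": 0,"delta_pos": [0,42,0]},{"jaw": 1,"turn": 0,"delta_pos": [-5,45,0]},{"jaw": 1,"turn": 0,"delta_pos": [-10,45,0]},{"jaw": 1,"turn": 0,"delta_pos": [-10,45,-20]},{"jaw": 1,"turn": 0,"delta_pos": [-12,45,-30]},{"jaw": 1,"turn": 0,"delta_pos": [-12,42,-30]},{"jaw": 1,"turn": 0,"delta_pos": [-9.4,33.9,-30]},{"jaw": 1,"turn": 0,"delta_pos": [0,0,-30]},{"jaw": 1,"turn": 0,"delta_pos": [0,0,0]},{"jaw": 1,"turn": 0,"delta_pos": [0,0,0]}]'

```text
t: 10.2
tool_pos: [402.1, 304.0, 122.0]
tool_rot: [-3.136, 0.174, 0.002]
force: [0.9, 0.8, 0.8]
finger_gap: 87.0
```

```bash
python3 - <<'E'
from h import *
g=save('side','side7.png')
b=cv2.resize(g['color'][140:260,200:350],None,fx=5,fy=5,interpolation=cv2.INTER_CUBIC)
cv2.imwrite('pics/s7.png',b);print(sensors.get_obs()['tool_pos'])
E
```

```text
[403.17570388 303.90362439 122.87121804]
```

View pics/s7.png

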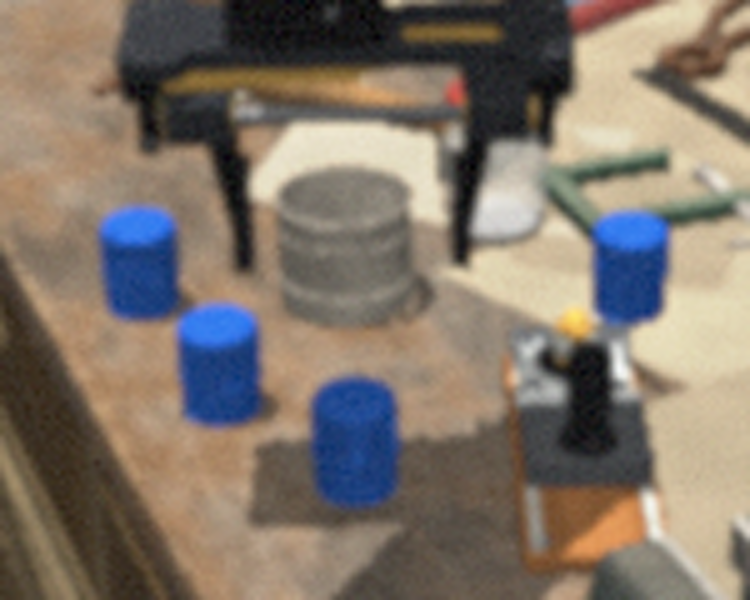

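Emit:
play_rows --targets '[{"jaw": 1,"turn": 0,"delta_pos": [-2,5.3,-20]},{"jaw": 1,"turn": 0,"delta_pos": [0,0,-20]},{"jaw": 1,"turn": 0,"delta_pos": [0,0,0]},{"jaw": 1,"turn": 0,"delta_pos": [0,0,0]}]'

```text
t: 10.65
tool_pos: [401.7, 308.7, 83.2]
tool_rot: [-3.136, 0.177, -0.003]
force: [0.3, -0.1, 0.7]
finger_gap: 87.0
```

```bash
python3 - <<'E'
from h import *
for i in range(4):
    eyes.grab_frame('top'); print(sensors.get_obs()['tool_pos'].round(1))
E
```

```text
[401.9 309.   83.4]
[401.8 309.   83.4]
[401.7 309.   83.2]
[401.5 309.   83. ]
```

Emit:
play_rows --targets '[{"jaw": 1,"turn": 0,"delta_pos": [-0.7,0.3,-25]},{"jaw": 1,"turn": 0,"delta_pos": [0,0,-25]},{"jaw": 1,"turn": 0,"delta_pos": [0,0,-14]},{"jaw": 1,"turn": 0,"delta_pos": [0,0,-5]},{"jaw": 1,"turn": 0,"delta_pos": [0,0,0]},{"jaw": 0,"turn": 0,"delta_pos": [0,0,0]},{"jaw": 0,"turn": 0,"delta_pos": [0,0,0]},{"jaw": 0,"turn": 0,"delta_pos": [0,0,0]},{"jaw": 0,"turn": 0,"delta_pos": [0,0,0]},{"jaw": 0,"turn": 0,"delta_pos": [0,0,0]}]'

```text
t: 11.85
tool_pos: [399.9, 309.0, 12.9]
tool_rot: [-3.137, 0.175, -0.001]
force: [-0.4, -0.1, 0.9]
finger_gap: 54.8
```

Emit:
play_rows --targets '[{"jaw": 0,"turn": 0,"delta_pos": [0,0,0]},{"jaw": 0,"turn": 0,"delta_pos": [0,0,0]},{"jaw": 0,"turn": 0,"delta_pos": [0,0,0]},{"jaw": 0,"turn": 0,"delta_pos": [0,0,0]}]'

```text
t: 12.25
tool_pos: [399.8, 308.9, 12.7]
tool_rot: [3.137, -0.175, 0.0]
force: [-0.6, -0.9, 1.4]
finger_gap: 39.4
```

```bash
python3 - <<'E'
from h import *
g=save('side','side8.png')
b=cv2.resize(g['color'][140:260,200:350],None,fx=5,fy=5,interpolation=cv2.INTER_CUBIC)
cv2.imwrite('pics/s8.png',b);o=sensors.get_obs();print(o['tool_pos'],o['tool_rot'],o['force'])
E
```

```text
[399.85537588 308.95520538  12.67006438] [ 3.13663221e+00 -1.75361860e-01  3.47646562e-04] [ 0.67814053 -0.98868567  1.12965031]
```

View pics/s8.png

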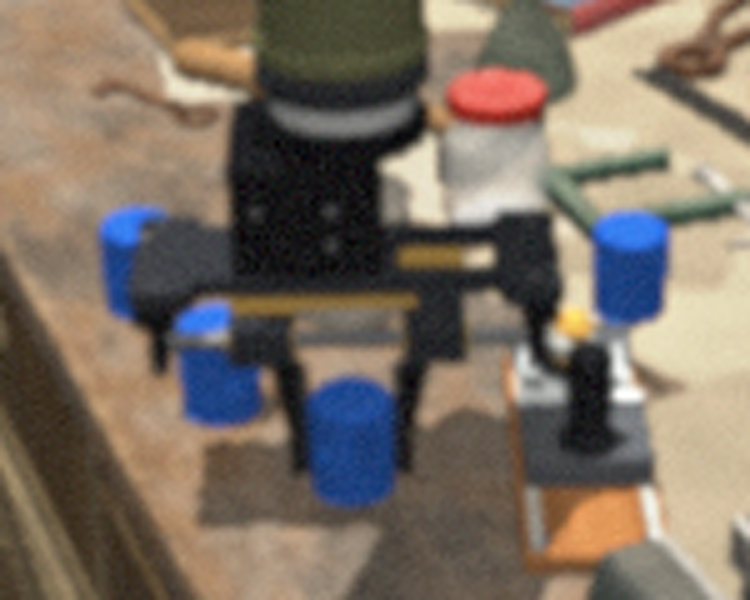

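Emit:
play_rows --targets '[{"jaw": 0,"turn": 0,"delta_pos": [0,0,20]},{"jaw": 0,"turn": 0,"delta_pos": [0,0,35]},{"jaw": 0,"turn": 0,"delta_pos": [0,0,35]},{"jaw": 0,"turn": 0,"delta_pos": [20,10,10]},{"jaw": 0,"turn": 0,"delta_pos": [30,10,0]},{"jaw": 0,"turn": 0,"delta_pos": [30,10,0]},{"jaw": 0,"turn": 0,"delta_pos": [23,10,0]},{"jaw": 0,"turn": 0,"delta_pos": [10,3.3,0]},{"jaw": 0,"turn": 0,"delta_pos": [0,0,0]},{"jaw": 0,"turn": 0,"delta_pos": [0,0,0]}]'

```text
t: 13.3
tool_pos: [511.3, 352.3, 112.3]
tool_rot: [3.136, -0.174, -0.002]
force: [-0.8, 0.5, -0.7]
finger_gap: 39.7
```

```bash
python3 - <<'E'
from h import *
g=save('side','side9.png');f=save('top','top9.png')
b=cv2.resize(g['color'][110:250,240:400],None,fx=5,fy=4.2,interpolation=cv2.INTER_CUBIC)
cv2.imwrite('pics/s9.png',b);
for i in range(3):
    eyes.grab_frame('top');o=sensors.get_obs();print(o['tool_pos'].round(1),o['tool_rot'].round(3),o['force'].round(1),o['finger_gap'])
E
```

```text
[511.7 352.1 112.8] [ 3.136 -0.174  0.   ] [0.1 0.4 0.4] 39.25844748551193
[511.9 352.  112.8] [ 3.136e+00 -1.740e-01  1.000e-03] [-0.5 -0.6 -0.7] 39.46488408323151
[512.1 352.  112.9] [ 3.136e+00 -1.740e-01  1.000e-03] [-0.   0.  -0.6] 39.50307100115599
```

View pics/s9.png

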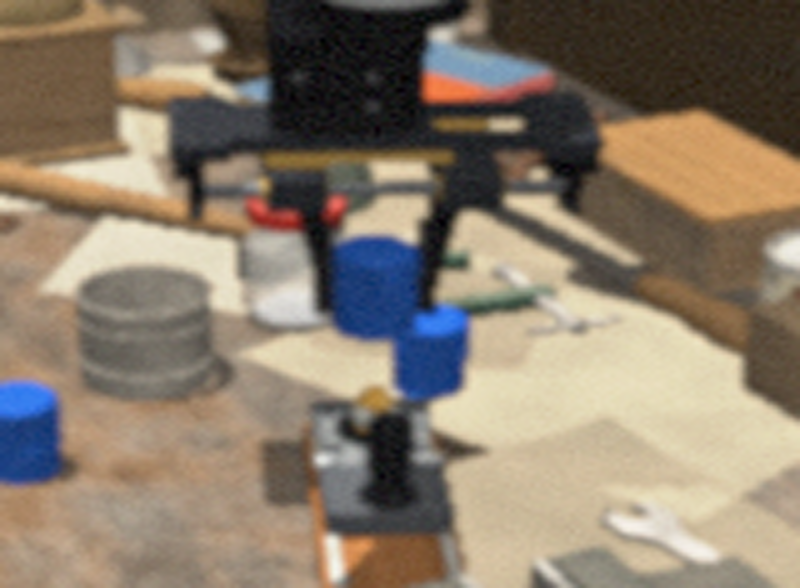

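Emit:
play_rows --targets '[{"jaw": 0,"turn": 0,"delta_pos": [0.4,0.2,-20]},{"jaw": 0,"turn": 0,"delta_pos": [0,0,-16]},{"jaw": 0,"turn": 0,"delta_pos": [0,0,-4]},{"jaw": 0,"turn": 0,"delta_pos": [0,0,-3]},{"jaw": 0,"turn": 0,"delta_pos": [0,0,-3]},{"jaw": 0,"turn": 0,"delta_pos": [0,0,-2]},{"jaw": 0,"turn": 0,"delta_pos": [0,0,0]},{"jaw": 0,"turn": 0,"delta_pos": [0,0,0]}]'

```text
t: 14.35
tool_pos: [513.3, 352.6, 64.9]
tool_rot: [-3.136, 0.175, -0.001]
force: [-0.6, 0.1, -0.9]
finger_gap: 39.6
```

Emit:
play_rows --targets '[{"jaw": 0,"turn": 0,"delta_pos": [0,0,-2]},{"jaw": 0,"turn": 0,"delta_pos": [0,0,-2]},{"jaw": 0,"turn": 0,"delta_pos": [0,0,-2]},{"jaw": 0,"turn": 0,"delta_pos": [0,0,-2]},{"jaw": 0,"turn": 0,"delta_pos": [0,0,-2]},{"jaw": 0,"turn": 0,"delta_pos": [0,0,0]}]'

```text
t: 14.95
tool_pos: [513.1, 352.1, 54.1]
tool_rot: [3.136, -0.175, -0.0]
force: [0.5, 1.1, -6.4]
finger_gap: 39.3
```

Emit:
play_rows --targets '[{"jaw": 0,"turn": 0,"delta_pos": [0,0,-2]},{"jaw": 0,"turn": 0,"delta_pos": [0,0,-2]},{"jaw": 0,"turn": 0,"delta_pos": [0,0,-2]},{"jaw": 0,"turn": 0,"delta_pos": [0,0,-2]},{"jaw": 0,"turn": 0,"delta_pos": [0,0,0]},{"jaw": 0,"turn": 0,"delta_pos": [0,0,0]}]'

```text
t: 15.55
tool_pos: [513.2, 352.5, 47.9]
tool_rot: [3.136, -0.175, 0.001]
force: [-2.9, -2.8, 8.2]
finger_gap: 39.6
```

Emit:
play_rows --targets '[{"jaw": 0,"turn": 0,"delta_pos": [0,0,-1]},{"jaw": 0,"turn": 0,"delta_pos": [0,0,-1]},{"jaw": 0,"turn": 0,"delta_pos": [0,0,0]},{"jaw": 0,"turn": 0,"delta_pos": [0,0,0]},{"jaw": 0,"turn": 0,"delta_pos": [0,0,0]},{"jaw": 0,"turn": 0,"delta_pos": [0,0,0]},{"jaw": 0,"turn": 0,"delta_pos": [0,0,0]}]'

```text
t: 16.25
tool_pos: [513.3, 352.7, 46.6]
tool_rot: [3.136, -0.175, 0.001]
force: [-3.1, -4.3, 12.6]
finger_gap: 39.2
```

```bash
python3 - <<'E'
from h import *
g=save('side','side10.png')
for i in range(4):
    eyes.grab_frame('top');o=sensors.get_obs();print(o['tool_pos'].round(1),o['force'].round(1),o['finger_gap'])
b=cv2.resize(g['color'][130:250,250:390],None,fx=5.7,fy=5,interpolation=cv2.INTER_CUBIC)
cv2.imwrite('pics/s10.png',b)
E
```

```text
[513.3 352.7  46.6] [-3.9 -4.1 11.2] 39.09280855173175
[513.3 352.7  46.6] [-4.2 -4.4 10.7] 39.390102773449904
[513.3 352.7  46.6] [-3.6 -3.7 10.4] 39.60134614036566
[513.3 352.7  46.6] [-3.2 -3.8 10.8] 39.185382211528854
```

View pics/s10.png

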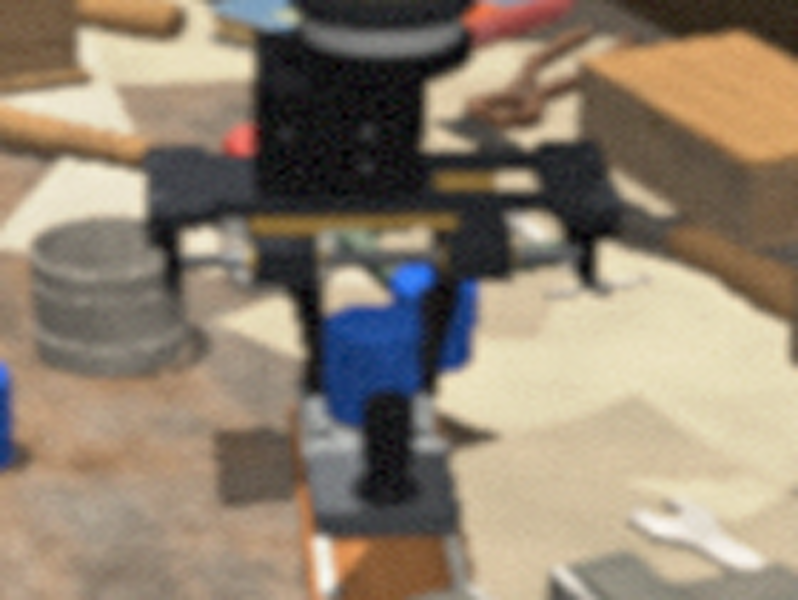

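```bash
python3 - <<'E'
from h import *
print(job_done());o=sensors.get_obs();print(o['t'],o['tool_pos'].round(1),o['force'].round(1),o['finger_gap'])
E
```

```text
the job is handed in; nothing more can be done
None
the job is handed in; nothing more can be done
```

The clamp is shut on the flange, and the cap is snapped onto the stud with the gripper still holding it and pressing it down. I handed the job in at about 16.5 s of the 56 s allowed; it reports no verdict.

- **Clamp:** I slid the jaw by its knob until it stopped at about 30 N, eased off and let go. A clear top view then showed the flange tight between both jaws, with the stud within about 1 mm of its clamped place. The jaw travelled only about 31 mm, not the 40 mm I expected. I take it that it started partly closed, because the jaws looked only about 82 mm apart at first. I never read the joint value itself.
- **Cap:** I took the cap farthest to the robot's right and lowered it onto the stud. After a brief 6 N downward pull (the snap), the upward force rose to a steady 10.4–12.6 N at the final pose. At 3 N per mm that is a seal squeeze of about 3.5–4 mm. The tool height puts the rim about 26 mm below the stud's tip, assuming the cap has not slipped in the grip. The finger opening stayed at 39–40 mm, and the last side view shows the cap upright on the stud.
- **Other checks:** A sideways force of about 4–5 N was left at the end, but the tool sat within about 0.5 mm of the measured stud axis. The tin looked untouched in the last side view, and I never worked near the jar or the cork. I did not re-measure any of the three.

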